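# Change the die of the hand press from the revolving die rack

### The arm

A 7-joint arm with a two-finger parallel gripper is mounted at the origin on the work surface. World frame = base frame: x ahead of the robot, y to its left, z up, the work surface at z = 0. Lengths are in m, angles in rad, forces in N, time in s.
With the tool pointing down it reaches from about 0.4 to 0.85 m from the base axis. Payload 6.9 kg.
Tool frame: the origin (TCP) lies on the centre line of the jaws, within the pads' length; the fingertips stand r.tip_reach ahead of it and the grasp point (between the pads) is the TCP (r.tip_reach is the distance from the TCP to the fingertips, in m); z points along the fingers, y is the line along which they close (so a half turn about z gives the same grasp; the last joint's range is limited). The gripper opens to 85 mm and grips with 20 to 120 N. Pads are 22 mm wide; open, the fingers measure 114 mm over their backs; the gripper's body (76 mm by 85 mm) begins 54 mm behind the grasp point. The pads swing forward as they close: fully open they stand 13 mm farther back than shut.
Start: joints at [-1.028, 0.507, -0.238, 1.5, 0.126, 1.149, -0.155], TCP at [0.264, 0.566, 0.229] pointing down, gripper open.
Joint ranges: [-3.08, 3.08], [-0.24, 2.05], [-1.43, 1.35], [0, 2.5], [-1.52, 4.66], [0.17, 1.96], [-2.89, 2.89]. Speed limits (rad/s): [2.39, 2.39, 3.14, 3.14, 3.14, 3.14, 3.14].

### API

Orientations are given as a unit quaternion [w, x, y, z].
In Python, from workcell import r gives the robot as it stands.
- The arm moves only by the tool arm_command, never from a script. Its argument "commands" is a list of rows, each an object of numbers: "jaw": the opening in per cent of the stroke, from 0 (shut) to 100 (fully open); "tx", "ty", "tz": the shift along the tool's x, y, z in units of 50 mm (1.0 is 50 mm); "ax", "ay", "az": the turn, a rotation vector about the tool's x, y, z in units of 6 degrees (1.0 is 6 degrees). A call has 1 to 12 rows; each row is the pose to reach, as a shift and turn from the pose commanded when the call began, along the tool's axes at that moment; what a row does not reach only later rows make up. A row lasts 1/8 s, in which the tool goes at most 62.5 mm and 10.7 degrees, less where a joint would pass 70% of its speed; a pose out of reach is approached as far as the arm can. A call with a gripper value outside its range is refused whole. The fingers move at their own pace and stop on an object; "force" is the grip in N (left out, the last holds). Time passes only in rows, so rows that repeat a pose let the fingers close. It gives the time, the measured TCP pose, the force, the opening and the grip force at its end, in the units of the state.
- r.get_obs(): the state, without advancing time (a new reading comes with each control period).
- r.get_image(name): name is "scene" or "top"; returns the picture (480x640x3 uint8, red, green, blue); there is no depth.
- r.calibration(name): a dict with "fx", "fy", "cx", "cy" (pixels), "R" (3x3) and "t" (3): a world point X has camera coordinates R X + t. Camera axes: x right, y down, z forward; pixel columns grow to the right and rows downward; lengths in m; the calibration is good to about 2 mm. A picture is of the moment at which its call begins. calibration takes no time and is no camera call.
- r.hand_in(): hands the job in; it is judged then, once.
The state is a dict: "time_s": time; "joint_pos": joint angles; "dq": joint speeds; "tau": joint torques, N m; "tcp_pos": TCP position; "tool_rot": TCP orientation; "wrist_force": force on the tool from outside, world axes, zero at the start; "wrist_torque": the same for the moment, N m; "finger_gap": finger opening in m; "grip_force": force on a finger pad.
Only numpy, scipy, OpenCV 4.12 (cv2) and the standard library are available. Lean on these libraries where they do the work, as an engineer would, in place of code of your own. Each camera call takes 0.05 s, during which the arm holds its last target. There are 200 camera calls.

### The job

Turn the die carousel until the orange-handled die stands at the open front, take it out from under the clear roof, and lower it over the shaft and the locating pin of the blue hand press, turning it by feel, without forcing it, until it drops fully home and lies flat on the bed; then let go. Leave the other dies in their pockets and the other things on the table where they are.

Things in the scene. Friction and masses are not known exactly. Their poses are not given: they have to be found in the camera images.
- die_orange: the wanted die: plywood block 60 x 60 x 26 mm with an orange handle on top, about 0.25 kg. Origin at the centre of its underside, z up. Underside has a central hole 18 mm across for the press's shaft and a hole 10 mm across, 20 mm from the centre towards the die's -x, for the press's pin; both 26 mm deep. In its pocket its -x points outwards from the carousel's axis
- die_handle (a point): middle of the orange die's upright bar handle, 48.5 mm above its underside; the bar is 40 mm long along the die's x, 14 mm thick along y, 45 mm high (26 to 71 mm above the underside)
- carousel_stand: the carousel's fixed foot; origin on the vertical turning axis at table height, z up; its -x is the open front that looks towards the arm. A column 32 mm thick on the axis carries the roof
- roof_edge (a point): middle of the front edge of the carousel's clear roof, 138 mm above the table, 78 mm in front of the axis. The roof is 6 mm thick, reaches 213 mm back from here and 120 mm to each side. It ends 12 mm behind the middle of the handle of a die at the front: no room straight above, so the tool must lean back towards the arm by 30 to 40 degrees there, also to reach the pegs
- turntable: the turning disc, 300 mm across, top 24 mm above the table; origin on its axis at table height, z up. Turns either way without stops or detents, friction about 0.15 N m, coasts a little if pushed fast. Five pockets 72 degrees apart, centres 90 mm from the axis, 8 mm high rims, 1.5 mm play; the orange die's pocket lies along the disc's own -x. Dies stand on the disc
- peg_circle (a point): the point of the pegs' circle in the middle of the open front, at peg-top height, fixed. Five upright aluminium turning pegs on the disc, 14 mm thick, 24 to 72 mm above the table, 138 mm from the axis, stand midway between the pockets (36, 108, 180, 252 and 324 degrees from the disc's -x). Push them sideways to turn the disc
- press: hand press, head swung back; origin under the shaft's axis at table height, z up, -x towards the arm. Blue bed 130 x 120 mm, top 30 mm above the table. A column 38 mm thick, 230 mm tall stands 105 mm behind the shaft (+x). A die fully home has its underside 30 mm above the table; resting on the pin, 42 mm. More than 80 N on the die is forcing
- shaft_top (a point): top of the press's shaft, 54 mm above the table: 16 mm thick, chamfered, 24 mm high. Beside it a brass pin 8 mm thick, chamfered, 12 mm high, 20 mm from the axis, on the press's -x side but anywhere within 0.35 rad either way, clamped so it does not turn. Its angle is not reported: find it by eye, or turn the die lightly on the shaft until it drops
- die_blue: die of the same shape and size as the orange one but with a blue handle, in another pocket of the turntable; origin at the centre of its underside. It must stay in its pocket
- die_green: die of the same shape and size as the orange one but with a green handle, in another pocket of the turntable; origin at the centre of its underside. It must stay in its pocket
- die_yellow: die of the same shape and size as the orange one but with a yellow handle, in another pocket of the turntable; origin at the centre of its underside. It must stay in its pocket
- die_white: die of the same shape and size as the orange one but with a white handle, in another pocket of the turntable; origin at the centre of its underside. It must stay in its pocket
- hammer: hammer lying on the table, yellow handle, about 250 mm long; bystander
- tape: blue roll of tape lying flat, 90 mm across, 24 mm high; origin at the centre of its underside; bystander
- cups: stack of white plastic cups, 72 mm across, 129 mm high; origin at the centre of its underside; bystander
- glue: white glue bottle, 48 mm across, 130 mm high; origin at the centre of its underside; bystander
- screwdriver: screwdriver with a red handle lying on the table; bystander

How it is judged:
On the way, in this order (a step that is already met when the one before it is completed fails the run):
1. the orange die, still in its pocket, has been turned to the open front of the carousel (within about 15 degrees) (x of die_orange in the frame of carousel_stand below -0.08 m and y of die_orange in the frame of carousel_stand between -0.024 and 0.024 m and z of die_orange in the frame of turntable below 0.03 m and horizontal distance between die_orange and turntable below 0.097 m), for 0.2 s.
2. the orange die has been lifted out and carried clear of the carousel (horizontal distance between die_orange and carousel_stand above 0.19 m and height (world z) of die_orange above 0.05 m), for 0.1 s.
At the end, for the whole second after the job is handed in: orange die released and at rest on the press, upright within 0.05 rad, within 2.5 mm of the shaft axis, underside within 2.5 mm of the bed (pin in its hole); other four dies in their pockets; hammer, tape, cups, glue, screwdriver within 30 mm of their starts (horizontal distance between die_orange and press below 0.0025 m and z of die_orange in the frame of press between 0.027 and 0.0325 m and angle between die_orange's own z axis and vertical below 0.05 rad and linear speed of die_orange below 0.01 m/s and z of each of die_blue, die_green, die_yellow, die_white in the frame of turntable below 0.03 m and horizontal distance between each of die_blue, die_green, die_yellow, die_white and turntable below 0.097 m and distance of each of hammer, tape, cups, glue, screwdriver from where it was at the start of the episode below 0.03 m); the robot touches nothing.
It fails at once if a die other than the orange one leaves its pocket (z of any of die_blue, die_green, die_yellow, die_white in the frame of turntable above 0.045 m).
It fails at once if the orange die is forced against the press with more than 80 N (contact force between die_orange and press above 80 N).
It fails at once if a bystander is knocked away by more than 50 mm (distance of any of hammer, tape, cups, glue, screwdriver from where it was at the start of the episode above 0.05 m).
It also fails if it takes over 67 s, if anything falls off the work surface, if the arm or the gripper's body presses on something with over 40 N, if the wrist force passes 120 N, or if a joint passes its speed limit or range.

## Working session

There is one attempt and no reset: what is moved stays moved. The work goes in short steps, Python scripts to look and compute and a tool call to move; the robot and the scene stay as the last step left them, time stands still between calls to the robot, and variables do not carry over. Pictures are saved under pics/ and viewed, at most 10 in all, crops included, and the job is handed in when it is done.

Besides the shell and the picture viewer there is one more tool, called after "Emit:" as name([rows], argument=value, ...), one row to a line, values as JSON. arm_command: Moves the arm, as the interface text tells. Its arguments: {"type":"object","properties":{"commands":{"type":"array","items":{"type":"object","properties":{"jaw":{"type":"number"},"tx":{"type":"number"},"ty":{"type":"number"},"tz":{"type":"number"},"ax":{"type":"number"},"ay":{"type":"number"},"az":{"type":"number"}}}},"force":{"type":"number"}},"required":["commands"]}

```bash
ls; mkdir -p pics
cat > h.py <<'E'
import numpy as np, cv2
from workcell import r
from scipy.spatial.transform import Rotation as Ro
def ray(name,u,v,z):
    c=r.calibration(name);R=np.array(c["R"]);t=np.array(c["t"])
    o=-R.T@t; d=R.T@np.array([(u-c["cx"])/c["fx"],(v-c["cy"])/c["fy"],1])
    return o+d*(z-o[2])/d[2]
def px(name,X):
    c=r.calibration(name);p=np.array(c["R"])@np.array(X)+np.array(c["t"])
    return c["fx"]*p[0]/p[2]+c["cx"],c["fy"]*p[1]/p[2]+c["cy"]
def snap(name,f):
    im=r.get_image(name)[:,:,::-1].copy();cv2.imwrite("pics/"+f,im);return im
def rot():
    q=r.get_obs()["tool_rot"];return Ro.from_quat([q[1],q[2],q[3],q[0]])
def move(pos,R=None):
    # units for tx..az from present pose
    T=rot();o=r.get_obs()
    d=T.inv().apply(np.array(pos)-np.array(o["tcp_pos"]))/.05
    a=np.zeros(3) if R is None else np.degrees((T.inv()*R).as_rotvec())/6
    return np.round(d,2),np.round(a,2)
E
python3 - <<'E'
from h import *
for n in("scene","top"):
    snap(n,n+"0.png");c=r.calibration(n);print(n,-np.array(c["R"]).T@np.array(c["t"]),c["fx"])
o=r.get_obs();print(r.tip_reach,o);print(rot().as_matrix().round(2))
E
```

```text
pics
scene [1.05728334 0.81813783 1.2584455 ] 539.7640282688664
top [0.36623805 0.06891169 1.44986614] 477.7353776731125
0.019 {'time_s': 0.1, 'joint_pos': array([-1.0285283 ,  0.50827071, -0.23757828,  1.50101341,  0.12568356,
        1.14889467, -0.15482981]), 'dq': array([ 0.00236316, -0.00072469, -0.00128281, -0.00169738,  0.00104497,
        0.00212794,  0.00089055]), 'tau': array([-3.98739532e-03, -6.21835470e+01, -2.19414018e+00, -2.50209010e+01,
        1.25723702e-02,  7.76855741e-03, -4.48227115e-05]), 'tcp_pos': array([0.26423301, 0.56590753, 0.22801441]), 'tool_rot': array([-1.79358672e-04,  2.16645480e-01,  9.76250018e-01, -7.78506945e-04]), 'wrist_force': array([ 0.40922152,  0.07481433, -1.08012808]), 'wrist_torque': array([-0.01887802,  0.02076752, -0.02786868]), 'grip_force': 0.0, 'finger_gap': 0.08539628469000522}
[[-0.91  0.42 -0.  ]
 [ 0.42  0.91 -0.  ]
 [ 0.   -0.   -1.  ]]
```

View pics/scene0.png

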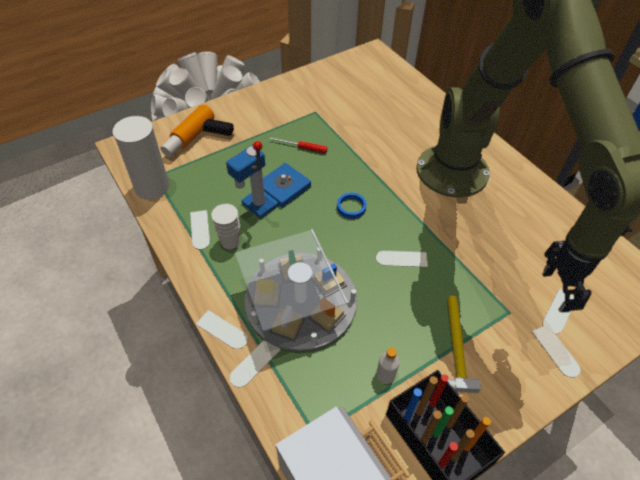

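View pics/top0.png

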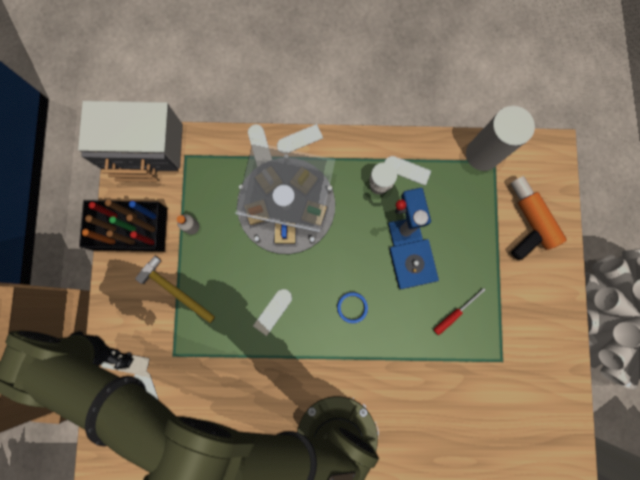

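Run:
```python
from h import *
a=cv2.imread("pics/top0.png");b=cv2.imread("pics/scene0.png")
A=cv2.resize(a[140:260,225:345],(400,400),interpolation=cv2.INTER_CUBIC)
B=cv2.resize(b[220:350,235:365],(400,400),interpolation=cv2.INTER_CUBIC)
C=cv2.resize(a[180:300,380:450],(117,200),interpolation=cv2.INTER_CUBIC)
D=cv2.resize(b[140:220,225:320],(237,200),interpolation=cv2.INTER_CUBIC)
o=np.zeros((600,800,3),np.uint8);o[:400,:400]=A;o[:400,400:]=B;o[400:,:117]=C;o[400:,400:637]=D
cv2.imwrite("pics/z0.png",o)
for n,u,v in(("top",283,196),("top",416,264)):print(ray(n,u,v,.144 if v<200 else .054))
```

```text
[0.67775195 0.16569134 0.144     ]
[ 0.50241128 -0.22348658  0.054     ]
```

View pics/z0.png

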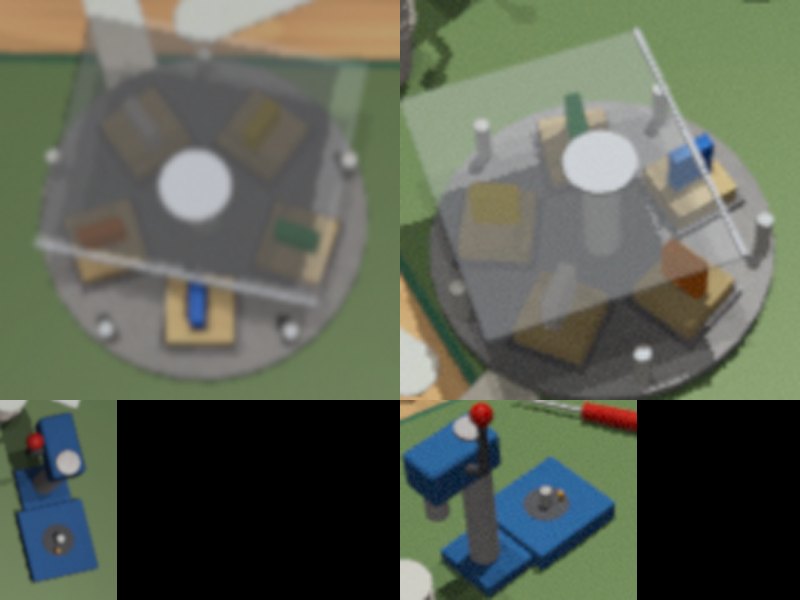

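Run:
```python
from h import *
from scipy.optimize import least_squares
T=lambda X,Y:((X+.5)*.3-.5+225,(Y+.5)*.3-.5+140)
S=lambda X,Y:((X-400+.5)*.325-.5+235,(Y+.5)*.325-.5+220)
pt=np.array([ray("top",*T(*p),.072)[:2] for p in((53,157),(349,160),(106,329),(290,329),(205,57))])
ps=np.array([ray("scene",*S(*p),.072)[:2] for p in((659,90),(765,218),(643,353),(457,287),(482,125))])
def fit(p):
    f=least_squares(lambda c:np.hypot(*(p-c).T)-.138,[.65,.16]);return f.x,f.fun
for p in(pt,ps):
    c,e=fit(p);d=p-c;print(c,e.round(4),np.degrees(np.arctan2(d[:,1],d[:,0])).round(1))
e=np.array([ray("top",*T(*p),.144)[:2] for p in((38,243),(315,302))]);print("edge",e,np.linalg.norm(e[1]-e[0]))
e=np.array([ray("scene",*S(*p),.144)[:2] for p in((637,30),(745,255))]);print("edge",e)
print("orange",ray("top",*T(100,234),.071),"blue",ray("top",*T(197,305),.071))
U=lambda X,Y:((X+.5)*.6-.5+380,(Y-400+.5)*.6-.5+180)
V=lambda X,Y:((X-400+.5)*.4-.5+225,(Y-400+.5)*.4-.5+140)
print("shaft",ray("top",*U(60,538),.054),ray("scene",*V(546,490),.054))
print("pin",ray("top",*U(58,551),.042),ray("scene",*V(560,494),.042))
for n in("top","scene"):
    im=cv2.imread(f"pics/{n}0.png");h=cv2.cvtColor(im,cv2.COLOR_BGR2HSV)
    m=cv2.inRange(h,(105,130,60),(125,255,255));k=np.zeros_like(m)
    if n=="top":k[238:295,385:445]=1
    else:k[160:215,255:320]=1
    q=np.array(cv2.findNonZero(m*k))[:,0]
    bx=cv2.boxPoints(cv2.minAreaRect(q)) if n=="top" else cv2.approxPolyDP(cv2.convexHull(q),4,True)[:,0]
    W=np.array([ray(n,*p,.03)[:2] for p in bx]);print(n,W.round(4),W.mean(0),[np.degrees(np.arctan2(*(W[i]-W[i-1])[::-1])).round(1) for i in range(len(W))])
```

```text
[0.67924794 0.16582946] [-0.0001  0.0003 -0.0009 -0.0016 -0.0021] [  72.6  -71.6  144.9 -143.1   -0.3]
[0.6802162  0.16496803] [-0.0011  0.0001 -0.0009 -0.0005 -0.0001] [-1.434e+02  1.454e+02  7.280e+01  1.000e-01 -7.220e+01]
edge [[0.62811838 0.29489615]
 [0.5825453  0.06286363]] 0.23646562765019585
edge [[0.58150417 0.06370908]
 [0.62882338 0.29788342]]
orange [0.65187693 0.25324001 0.071     ] blue [0.59003734 0.16593337 0.071     ]
shaft [ 0.50652515 -0.22294639  0.054     ] [ 0.50542418 -0.22471131  0.054     ]
pin [ 0.48453367 -0.22164088  0.042     ] [ 0.48855541 -0.21989055  0.042     ]
top [[ 0.5779 -0.1423]
 [ 0.6091 -0.2574]
 [ 0.4594 -0.2924]
 [ 0.4292 -0.1788]] [ 0.51889599 -0.21772282] [np.float64(13.8), np.float64(-74.8), np.float64(-166.9), np.float64(104.9)]
scene [[ 0.4374 -0.1881]
 [ 0.451  -0.1662]
 [ 0.5493 -0.1396]
 [ 0.6224 -0.1383]
 [ 0.6415 -0.1593]
 [ 0.5363 -0.3546]
 [ 0.457  -0.2785]] [ 0.52784061 -0.20351237] [np.float64(102.2), np.float64(58.2), np.float64(15.2), np.float64(1.0), np.float64(-47.8), np.float64(-118.3), np.float64(136.2)]
```

```bash
cat >> h.py <<'E'
C=np.array([.680,.1655]);FA=168.8
def ori(ang,lean):
    a,l=np.radians([ang,lean]);F=np.array([np.cos(a),np.sin(a),0]);Z=np.array([0,0,1.])
    x=F*np.cos(l)-Z*np.sin(l);z=-F*np.sin(l)-Z*np.cos(l)
    return Ro.from_matrix(np.c_[x,np.cross(z,x),z])
def pol(rad,ang,z):return [C[0]+rad*np.cos(np.radians(ang)),C[1]+rad*np.sin(np.radians(ang)),z]
E
python3 - <<'E'
from h import *
print(move(pol(.142,145.1,.17),ori(FA,36)))
E
```

```text
(array([-8.12, -3.25,  1.17]), array([-0.74, -5.97, -2.22]))
```

Emit:
arm_command([
  {"tx":-1.2,"ty":-0.5,"tz":0,"ax":-0.12,"ay":-1,"az":-0.37,"jaw":40},
  {"tx":-2.4,"ty":-1,"tz":0,"ax":-0.24,"ay":-2,"az":-0.74},
  {"tx":-3.6,"ty":-1.5,"tz":0,"ax":-0.37,"ay":-3,"az":-1.1},
  {"tx":-4.8,"ty":-2,"tz":0.3,"ax":-0.5,"ay":-4,"az":-1.5},
  {"tx":-6,"ty":-2.5,"tz":0.6,"ax":-0.6,"ay":-5,"az":-1.85},
  {"tx":-7.2,"ty":-3,"tz":0.9,"ax":-0.74,"ay":-5.97,"az":-2.22},
  {"tx":-8.12,"ty":-3.25,"tz":1.17,"ax":-0.74,"ay":-5.97,"az":-2.22},
  {"tx":-8.12,"ty":-3.25,"tz":1.17,"ax":-0.74,"ay":-5.97,"az":-2.22},
  {"tx":-8.12,"ty":-3.25,"tz":1.17,"ax":-0.74,"ay":-5.97,"az":-2.22},
])

```text
invalid input at $.commands[1]: expected keys jaw, tx, ty, tz, ax, ay, az
```

Run:
```python
from h import *
o=r.get_obs();print(o["time_s"],o["tcp_pos"],rot().as_matrix().round(3),o["finger_gap"],o["joint_pos"].round(2))
print(ori(FA,36).as_matrix().round(3))
print(move(pol(.142,145.1,.17),ori(FA,36)),move(pol(.140,145.1,.058),ori(FA,36)))
a=snap("top","t1.png");b=snap("scene","s1.png")
A=cv2.resize(a[140:260,225:345],(400,400),interpolation=cv2.INTER_CUBIC)
B=cv2.resize(b[220:350,235:365],(400,400),interpolation=cv2.INTER_CUBIC)
cv2.imwrite("pics/z1.png",np.hstack([A,B]))
```

```text
0.1 [0.26423301 0.56590753 0.22801441] [[-0.906  0.423 -0.001]
 [ 0.423  0.906 -0.001]
 [ 0.    -0.002 -1.   ]] 0.08539628469000522 [-1.03  0.51 -0.24  1.5   0.13  1.15 -0.15]
[[-0.794  0.194  0.577]
 [ 0.157  0.981 -0.114]
 [-0.588  0.    -0.809]]
(array([-8.12, -3.25,  1.17]), array([-0.74, -5.97, -2.22])) (array([-8.16, -3.25,  3.41]), array([-0.74, -5.97, -2.22]))
```

View pics/z1.png

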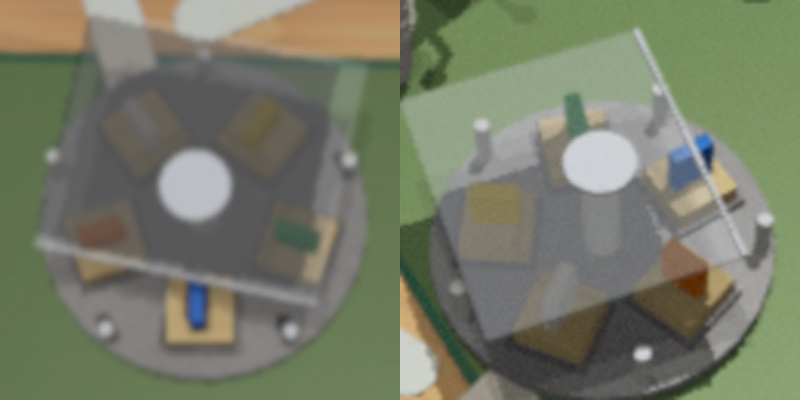

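Refused (every row needs all keys); the picture shows the unchanged scene, the first peg at (106,329) in the left crop.

Emit:
arm_command([
  {"tx":-1.2,"ty":-0.5,"tz":0,"ax":-0.12,"ay":-1,"az":-0.37,"jaw":40},
  {"tx":-2.4,"ty":-1,"tz":0,"ax":-0.24,"ay":-2,"az":-0.74,"jaw":40},
  {"tx":-3.6,"ty":-1.5,"tz":0,"ax":-0.37,"ay":-3,"az":-1.1,"jaw":40},
  {"tx":-4.8,"ty":-2,"tz":0.3,"ax":-0.5,"ay":-4,"az":-1.5,"jaw":40},
  {"tx":-6,"ty":-2.5,"tz":0.6,"ax":-0.6,"ay":-5,"az":-1.85,"jaw":40},
  {"tx":-7.2,"ty":-3,"tz":0.9,"ax":-0.74,"ay":-5.97,"az":-2.22,"jaw":40},
  {"tx":-8.12,"ty":-3.25,"tz":1.17,"ax":-0.74,"ay":-5.97,"az":-2.22,"jaw":40},
  {"tx":-8.12,"ty":-3.25,"tz":1.17,"ax":-0.74,"ay":-5.97,"az":-2.22,"jaw":40},
  {"tx":-8.12,"ty":-3.25,"tz":1.17,"ax":-0.74,"ay":-5.97,"az":-2.22,"jaw":40},
])

```text
time_s: 1.32
tcp_pos: [0.5637, 0.2471, 0.1701]
tool_rot: [0.308, 0.094, 0.946, -0.029]
wrist_force: [-0.3, 0.1, 0.4]
finger_gap: 0.0342
grip_force: 0.0
```

```bash
cat > st.py <<'E'
from h import *
def st():
    o=r.get_obs();q=rot()
    print(round(o["time_s"],2),o["tcp_pos"].round(4),"x",q.as_matrix()[:,0].round(3),"z",q.as_matrix()[:,2].round(3),"gap",round(o["finger_gap"],4),"F",np.round(o["wrist_force"],1),"M",np.round(o["wrist_torque"],2),"grip",o["grip_force"],o["joint_pos"].round(2))
E
python3 - <<'E'
from st import *
st()
print(move(pol(.142,145.1,.17),ori(FA,36)),move(pol(.140,145.1,.058),ori(FA,36)))
E
```

```text
1.32 [0.5637 0.2471 0.1701] x [-0.793  0.159 -0.588] z [ 0.577 -0.113 -0.809] gap 0.0342 F [-0.3  0.1  0.4] M [0.15 0.61 0.04] grip 0.0 [-0.87  0.42  0.2   2.1   1.12  0.45 -0.33]
(array([ 0.  , -0.01,  0.  ]), array([ 0.01, -0.  , -0.02])) (array([ 1.29, -0.03,  1.84]), array([ 0.01, -0.  , -0.02]))
```

Emit:
arm_command([
  {"tx":0.3,"ty":0,"tz":0.45,"ax":0,"ay":0,"az":0,"jaw":40},
  {"tx":0.6,"ty":0,"tz":0.9,"ax":0,"ay":0,"az":0,"jaw":40},
  {"tx":1.0,"ty":-0.02,"tz":1.4,"ax":0,"ay":0,"az":0,"jaw":40},
  {"tx":1.29,"ty":-0.03,"tz":1.84,"ax":0,"ay":0,"az":0,"jaw":40},
  {"tx":1.29,"ty":-0.03,"tz":1.84,"ax":0,"ay":0,"az":0,"jaw":24},
  {"tx":1.29,"ty":-0.03,"tz":1.84,"ax":0,"ay":0,"az":0,"jaw":24},
  {"tx":1.29,"ty":-0.03,"tz":1.84,"ax":0,"ay":0,"az":0,"jaw":24},
])

```text
time_s: 2.2
tcp_pos: [0.5657, 0.2463, 0.0594]
tool_rot: [0.308, 0.093, 0.946, -0.029]
wrist_force: [-0.4, 0.3, -0.5]
finger_gap: 0.0205
grip_force: 0.0
```

Run:
```python
from st import *
st()
for a in np.linspace(145.1,206.3,13)[1:]:print(move(pol(.138,a,.058))[0])
```

```text
2.2 [0.5657 0.2463 0.0594] x [-0.792  0.159 -0.589] z [ 0.578 -0.112 -0.808] gap 0.0205 F [-0.4  0.3 -0.5] M [0.14 0.6  0.04] grip 0.0 [-0.94  0.65  0.31  2.2   1.85  0.31 -1.15]
[ 0.06 -0.26 -0.01]
[ 0.12 -0.5  -0.05]
[ 0.15 -0.74 -0.08]
[ 0.17 -0.98 -0.1 ]
[ 0.18 -1.23 -0.1 ]
[ 0.16 -1.47 -0.09]
[ 0.13 -1.72 -0.07]
[ 0.08 -1.95 -0.03]
[ 0.01 -2.18  0.02]
[-0.07 -2.41  0.08]
[-0.17 -2.62  0.15]
[-0.29 -2.82  0.23]
```

Emit:
arm_command([
  {"tx":0.03,"ty":-0.13,"tz":0,"ax":0,"ay":0,"az":0,"jaw":24},
  {"tx":0.06,"ty":-0.26,"tz":-0.01,"ax":0,"ay":0,"az":0,"jaw":24},
  {"tx":0.09,"ty":-0.38,"tz":-0.03,"ax":0,"ay":0,"az":0,"jaw":24},
  {"tx":0.12,"ty":-0.5,"tz":-0.05,"ax":0,"ay":0,"az":0,"jaw":24},
  {"tx":0.14,"ty":-0.62,"tz":-0.065,"ax":0,"ay":0,"az":0,"jaw":24},
  {"tx":0.15,"ty":-0.74,"tz":-0.08,"ax":0,"ay":0,"az":0,"jaw":24},
  {"tx":0.16,"ty":-0.86,"tz":-0.09,"ax":0,"ay":0,"az":0,"jaw":24},
  {"tx":0.17,"ty":-0.98,"tz":-0.1,"ax":0,"ay":0,"az":0,"jaw":24},
  {"tx":0.18,"ty":-1.23,"tz":-0.1,"ax":0,"ay":0,"az":0,"jaw":24},
  {"tx":0.16,"ty":-1.47,"tz":-0.09,"ax":0,"ay":0,"az":0,"jaw":24},
])

```text
time_s: 3.45
tcp_pos: [0.5418, 0.1748, 0.0568]
tool_rot: [0.308, 0.093, 0.946, -0.029]
wrist_force: [-0.7, 1.7, -0.1]
finger_gap: 0.0206
grip_force: 0.6
```

Run:
```python
from st import *
st()
p=r.get_obs()["tcp_pos"][:2]-C;print(np.hypot(*p),np.degrees(np.arctan2(*p[::-1])))
for a in np.linspace(145.1,206.3,13)[7:]:print(move(pol(.138,a,.06))[0])
```

```text
3.45 [0.5418 0.1748 0.0568] x [-0.793  0.158 -0.588] z [ 0.577 -0.113 -0.809] gap 0.0206 F [-0.7  1.7 -0.1] M [0.33 0.71 0.13] grip 0.6035684980452061 [-0.73  0.6   0.14  2.36  2.16  0.45 -1.38]
0.13851592228753726 176.13655158484477
[-0.08 -0.22 -0.02]
[-0.13 -0.46  0.01]
[-0.19 -0.69  0.06]
[-0.28 -0.91  0.12]
[-0.38 -1.12  0.19]
[-0.49 -1.33  0.27]
```

Emit:
arm_command([
  {"tx":-0.04,"ty":-0.12,"tz":-0.02,"ax":0,"ay":0,"az":0,"jaw":24},
  {"tx":-0.08,"ty":-0.24,"tz":-0.02,"ax":0,"ay":0,"az":0,"jaw":24},
  {"tx":-0.13,"ty":-0.46,"tz":0.01,"ax":0,"ay":0,"az":0,"jaw":24},
  {"tx":-0.19,"ty":-0.69,"tz":0.06,"ax":0,"ay":0,"az":0,"jaw":24},
  {"tx":-0.28,"ty":-0.91,"tz":0.12,"ax":0,"ay":0,"az":0,"jaw":24},
  {"tx":-0.33,"ty":-1.02,"tz":0.155,"ax":0,"ay":0,"az":0,"jaw":24},
  {"tx":-0.38,"ty":-1.12,"tz":0.19,"ax":0,"ay":0,"az":0,"jaw":24},
  {"tx":-0.44,"ty":-1.23,"tz":0.23,"ax":0,"ay":0,"az":0,"jaw":24},
  {"tx":-0.49,"ty":-1.33,"tz":0.27,"ax":0,"ay":0,"az":0,"jaw":24},
  {"tx":-0.49,"ty":-1.33,"tz":0.27,"ax":0,"ay":0,"az":0,"jaw":24},
])

```text
time_s: 4.7
tcp_pos: [0.5565, 0.1038, 0.0602]
tool_rot: [0.308, 0.094, 0.946, -0.03]
wrist_force: [-0.2, -0.4, -0.1]
finger_gap: 0.0206
grip_force: 0.0
```

Run:
```python
from st import *
st()
p=r.get_obs()["tcp_pos"][:2]-C;print(np.hypot(*p),np.degrees(np.arctan2(*p[::-1])))
a=snap("top","t2.png");b=snap("scene","s2.png")
A=cv2.resize(a[140:260,225:345],(400,400),interpolation=cv2.INTER_CUBIC)
B=cv2.resize(b[220:350,235:365],(400,400),interpolation=cv2.INTER_CUBIC)
cv2.imwrite("pics/z2.png",np.hstack([A,B]))
```

```text
4.7 [0.5565 0.1038 0.0602] x [-0.793  0.159 -0.588] z [ 0.577 -0.114 -0.809] gap 0.0206 F [-0.2 -0.4 -0.1] M [0.15 0.56 0.01] grip 0.0 [-0.51  0.58  0.08  2.41  2.38  0.48 -1.44]
0.13807165051353967 -153.4702470829634
```

View pics/z2.png

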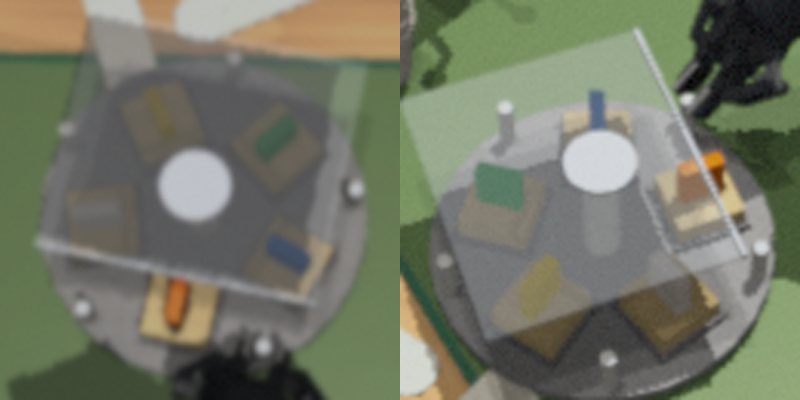

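Run:
```python
from st import *
T=lambda X,Y:((X+.5)*.3-.5+225,(Y+.5)*.3-.5+140)
S=lambda X,Y:((X-400+.5)*.325-.5+235,(Y+.5)*.325-.5+220)
L=[]
for q in((83,308),(264,346),(356,188),(234,59),(66,129)):
    d=ray("top",*T(*q),.072)[:2]-C;L.append(np.degrees(np.arctan2(*d[::-1]))%72)
for q in((761,247),(608,358),(444,261),(505,107),(687,99)):
    d=ray("scene",*S(*q),.072)[:2]-C;L.append(np.degrees(np.arctan2(*d[::-1]))%72)
print(np.round(L,1));a=np.mean(L)+144-36+72
print("pocket",a)
a=a if a<190 else a-72
p=ray("top",*T(177,290),.095)[:2];print("handle top seen",p,pol(.09,a,0))
g=pol(.095,a,.076);R=ori(a,37)
z=R.as_matrix()[:,2]
print("retract",move(r.get_obs()["tcp_pos"]-.1*rot().as_matrix()[:,2]))
print("pre",move(np.array(g)-.1*z,R)); print("grasp",move(g,R))
```

```text
[61.4 61.3 61.3 60.8 61.3 61.5 60.9 60.5 60.5 61.8]
pocket 241.13484608853508
handle top seen [0.59892554 0.18185656] [np.float64(0.5916133818537753), np.float64(0.18246483812694553), 0]
retract (array([-0., -0., -2.]), array([0., 0., 0.]))
pre (array([-0.39,  1.66, -2.08]), array([-0.03, -0.16, -0.06]))
grasp (array([-0.42,  1.67, -0.09]), array([-0.03, -0.16, -0.06]))
```

Emit:
arm_command([
  {"tx":0,"ty":0,"tz":-0.5,"ax":0,"ay":0,"az":0,"jaw":28},
  {"tx":0,"ty":0,"tz":-1.2,"ax":0,"ay":0,"az":0,"jaw":28},
  {"tx":0,"ty":0,"tz":-2.08,"ax":0,"ay":0,"az":0,"jaw":55},
  {"tx":-0.1,"ty":0.6,"tz":-2.08,"ax":0,"ay":0,"az":0,"jaw":55},
  {"tx":-0.39,"ty":1.66,"tz":-2.08,"ax":-0.03,"ay":-0.16,"az":-0.06,"jaw":55},
  {"tx":-0.39,"ty":1.66,"tz":-2.08,"ax":-0.03,"ay":-0.16,"az":-0.06,"jaw":55},
  {"tx":-0.41,"ty":1.67,"tz":-1.4,"ax":-0.03,"ay":-0.16,"az":-0.06,"jaw":55},
  {"tx":-0.42,"ty":1.67,"tz":-0.7,"ax":-0.03,"ay":-0.16,"az":-0.06,"jaw":55},
  {"tx":-0.42,"ty":1.67,"tz":-0.3,"ax":-0.03,"ay":-0.16,"az":-0.06,"jaw":55},
  {"tx":-0.42,"ty":1.67,"tz":-0.09,"ax":-0.03,"ay":-0.16,"az":-0.06,"jaw":55},
  {"tx":-0.42,"ty":1.67,"tz":-0.09,"ax":-0.03,"ay":-0.16,"az":-0.06,"jaw":55},
])

```text
time_s: 6.18
tcp_pos: [0.5864, 0.1831, 0.0759]
tool_rot: [0.315, 0.09, 0.944, -0.03]
wrist_force: [-0.5, 0.5, 1.1]
finger_gap: 0.0471
grip_force: 0.0
```

Run:
```python
from st import *
st();print(move(pol(.095,169.1,.076),ori(169.1,37)))
a=snap("top","t3.png");b=snap("scene","s3.png")
A=cv2.resize(a[140:260,225:345],(400,400),interpolation=cv2.INTER_CUBIC)
B=cv2.resize(b[220:350,235:365],(400,400),interpolation=cv2.INTER_CUBIC)
cv2.imwrite("pics/z3.png",np.hstack([A,B]))
```

```text
6.17 [0.5864 0.1831 0.0759] x [-0.785  0.151 -0.601] z [ 0.59  -0.114 -0.799] gap 0.0471 F [-0.5  0.5  1.1] M [ 0.09  0.63 -0.01] grip 0.0 [-0.79  0.6   0.29  2.25  2.1   0.32 -1.27]
(array([-0.01,  0.01,  0.  ]), array([ 0.  , -0.01,  0.  ]))
```

View pics/z3.png

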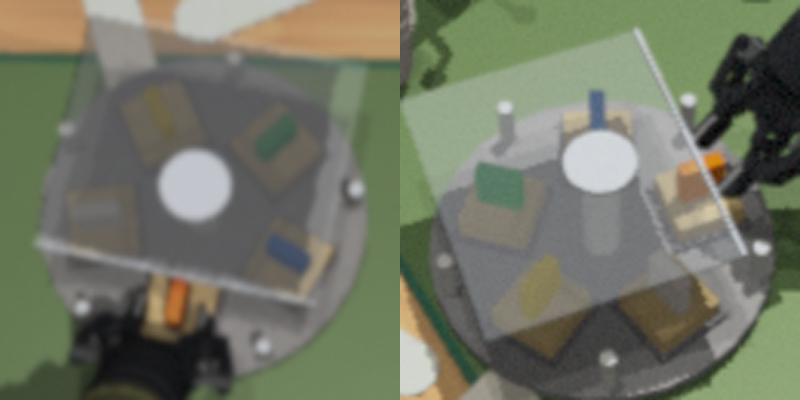

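The jaws straddle the handle (orange at (176,302) left crop, fingers both sides). Close.

Emit:
arm_command([
  {"tx":0,"ty":0,"tz":0,"ax":0,"ay":0,"az":0,"jaw":20},
  {"tx":0,"ty":0,"tz":0,"ax":0,"ay":0,"az":0,"jaw":5},
  {"tx":0,"ty":0,"tz":0,"ax":0,"ay":0,"az":0,"jaw":5},
  {"tx":0,"ty":0,"tz":0,"ax":0,"ay":0,"az":0,"jaw":5},
  {"tx":0,"ty":0,"tz":0,"ax":0,"ay":0,"az":0,"jaw":5},
  {"tx":0,"ty":0,"tz":0,"ax":0,"ay":0,"az":0,"jaw":5},
], force=60)

```text
time_s: 7.02
tcp_pos: [0.5863, 0.1841, 0.0767]
tool_rot: [0.316, 0.089, 0.944, -0.029]
wrist_force: [-4.0, -0.1, 5.8]
finger_gap: 0.0121
grip_force: 64.1
```

Run:
```python
from st import *
st();p=r.get_obs()["tcp_pos"];F=np.array([np.cos(np.radians(169.1)),np.sin(np.radians(169.1)),0])
for d,z in((0,.018),(.15,.018),(.15,.08)):print(move(p+F*d+np.array([0,0,z]))[0])
```

```text
7.03 [0.5863 0.1841 0.0767] x [-0.785  0.15  -0.602] z [ 0.591 -0.112 -0.799] gap 0.0121 F [-4.  -0.1  5.8] M [ 0.19  0.62 -0.03] grip 64.06236290931702 [-0.79  0.6   0.29  2.25  2.11  0.32 -1.27]
[-0.22  0.   -0.29]
[ 2.18  0.01 -2.09]
[ 1.43  0.01 -3.08]
```

Emit:
arm_command([
  {"tx":-0.07,"ty":0,"tz":-0.1,"ax":0,"ay":0,"az":0,"jaw":5},
  {"tx":-0.15,"ty":0,"tz":-0.2,"ax":0,"ay":0,"az":0,"jaw":5},
  {"tx":-0.22,"ty":0,"tz":-0.29,"ax":0,"ay":0,"az":0,"jaw":5},
  {"tx":-0.22,"ty":0,"tz":-0.29,"ax":0,"ay":0,"az":0,"jaw":5},
  {"tx":0.1,"ty":0,"tz":-0.53,"ax":0,"ay":0,"az":0,"jaw":5},
  {"tx":0.6,"ty":0,"tz":-0.9,"ax":0,"ay":0,"az":0,"jaw":5},
  {"tx":1.1,"ty":0,"tz":-1.28,"ax":0,"ay":0,"az":0,"jaw":5},
  {"tx":1.6,"ty":0,"tz":-1.65,"ax":0,"ay":0,"az":0,"jaw":5},
  {"tx":2.18,"ty":0,"tz":-2.09,"ax":0,"ay":0,"az":0,"jaw":5},
  {"tx":1.8,"ty":0,"tz":-2.6,"ax":0,"ay":0,"az":0,"jaw":5},
  {"tx":1.43,"ty":0,"tz":-3.08,"ax":0,"ay":0,"az":0,"jaw":5},
  {"tx":1.43,"ty":0,"tz":-3.08,"ax":0,"ay":0,"az":0,"jaw":5},
])

```text
time_s: 8.52
tcp_pos: [0.4389, 0.2124, 0.1574]
tool_rot: [0.316, 0.09, 0.944, -0.028]
wrist_force: [0.3, 0.8, -3.7]
finger_gap: 0.0121
grip_force: 62.8
```

Run:
```python
from st import *
st()
a=snap("top","t4.png");b=snap("scene","s4.png")
A=cv2.resize(a[170:330,200:360],(400,400),interpolation=cv2.INTER_CUBIC)
B=cv2.resize(b[180:340,250:410],(400,400),interpolation=cv2.INTER_CUBIC)
t0=cv2.imread("pics/top0.png");s0=cv2.imread("pics/scene0.png")
D=cv2.resize(t0[235:295,385:445],(200,200),interpolation=cv2.INTER_CUBIC)
E=cv2.resize(s0[160:210,255:315],(240,200),interpolation=cv2.INTER_CUBIC)
o=np.zeros((600,800,3),np.uint8);o[:400]=np.hstack([A,B]);o[400:,:200]=D;o[400:,400:640]=E
cv2.imwrite("pics/z4.png",o)
```

```text
8.53 [0.4389 0.2124 0.1574] x [-0.784  0.152 -0.602] z [ 0.592 -0.11  -0.799] gap 0.0121 F [ 0.3  0.8 -3.7] M [0.24 1.05 0.07] grip 62.7547287940979 [-1.27  0.35  0.48  2.4   1.41  0.39 -0.79]
```

View pics/z4.png

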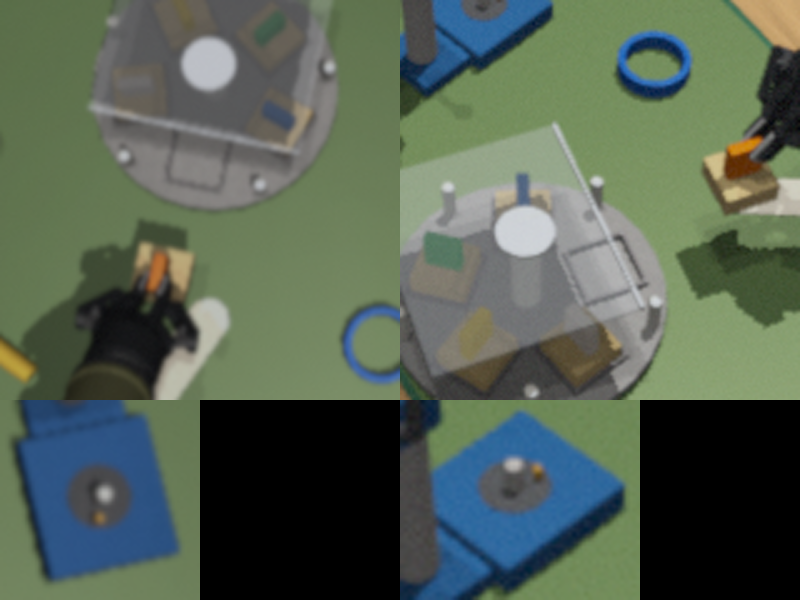

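Run:
```python
from st import *
o=r.get_obs();p=o["tcp_pos"];x=rot().as_matrix()[:,0];F=x*[1,1,0];F/=np.linalg.norm(F);Tn=np.array([-F[1],F[0],0])
print("Fang",np.degrees(np.arctan2(F[1],F[0])))
A=lambda X,Y:((X+.5)*.4-.5+200,(Y+.5)*.4-.5+170)
zt=p[2]-.0527+.026
for q in((138,242),(193,248)):
    d=ray("top",*A(*q),zt)-p;print("corner F,T",(d@F).round(4),(d@Tn).round(4),"expect -.0355,+-.03")
B=lambda X,Y:((X-400+.5)*.4-.5+250,(Y+.5)*.4-.5+180)
for q in((703,172),(776,192),(737,210)):   # scene: visible corners
    for zz in(zt,):
        d=ray("scene",*B(*q),zz)-p;print("scene F,T",(d@F).round(4),(d@Tn).round(4))
D=lambda X,Y:((X+.5)*.3-.5+385,(Y-400+.5)*.3-.5+235)
E=lambda X,Y:((X-400+.5)*.25-.5+255,(Y-400+.5)*.25-.5+160)
s1=ray("top",*D(104,493),.054);s2=ray("scene",*E(513,465),.054)
b1=ray("top",*D(98,496),.03);b2=ray("scene",*E(514,488),.03)
p1=ray("top",*D(100,518),.042);p2=ray("scene",*E(537,471),.042)
print("shaft",s1,s2,"disc",b1,b2,"pin",p1,p2)
for n,f,q in(("top",D,((18,442),(145,415),(180,552),(50,580))),("scene",E,((520,412),(623,487),(508,585),(436,500)))):
    W=np.array([ray(n,*f(*a),.03)[:2] for a in q]);e=W-np.roll(W,1,0);print(W.round(4).tolist(),W.mean(0),np.hypot(*e.T).round(3),np.degrees(np.arctan2(e[:,1],e[:,0])).round(1))
```

```text
Fang 169.140619597011
corner F,T -0.0354 -0.034 expect -.0355,+-.03
corner F,T -0.0415 0.027 expect -.0355,+-.03
scene F,T -0.0427 0.015
scene F,T 0.0168 -0.0353
scene F,T -0.0307 -0.0413
shaft [ 0.50667521 -0.22309504  0.054     ] [ 0.5063946  -0.22442695  0.054     ] disc [ 0.50629392 -0.22270487  0.03      ] [ 0.50730277 -0.22315507  0.03      ] pin [ 0.48557203 -0.22180029  0.042     ] [ 0.48825588 -0.21932326  0.042     ]
[[0.5537, -0.1512], [0.5804, -0.266], [0.4575, -0.2953], [0.4306, -0.1792]] [ 0.50557206 -0.22291442] [0.126 0.118 0.126 0.119] [  12.8  -76.9 -166.6  103.1]
[[0.4608, -0.2936], [0.4342, -0.1791], [0.5617, -0.1384], [0.5654, -0.244]] [ 0.5055346  -0.21379441] [0.116 0.118 0.134 0.106] [-154.6  103.1   17.7  -88. ]
```

```bash
cat >> h.py <<'E'
SH=np.array([.5064,-.2234])
def tgt(ang,under,off=.006,s=SH):
    a=np.radians(ang);return [s[0]+off*np.cos(a),s[1]+off*np.sin(a),under+.0527]
E
python3 - <<'E'
from st import *
print(move(tgt(174.5,.075),ori(174.5,37)),move(tgt(174.5,.105),ori(174.5,37)))
E
```

```text
(array([-1.94, -8.32,  2.15]), array([-0.52, -0.01, -0.71])) (array([-2.3 , -8.31,  1.67]), array([-0.52, -0.01, -0.71]))
```

Emit:
arm_command([
  {"tx":-0.25,"ty":-0.9,"tz":0.18,"ax":-0.06,"ay":0,"az":-0.08,"jaw":5},
  {"tx":-0.5,"ty":-1.8,"tz":0.36,"ax":-0.12,"ay":0,"az":-0.16,"jaw":5},
  {"tx":-0.75,"ty":-2.7,"tz":0.54,"ax":-0.17,"ay":0,"az":-0.24,"jaw":5},
  {"tx":-1.0,"ty":-3.6,"tz":0.72,"ax":-0.23,"ay":0,"az":-0.3,"jaw":5},
  {"tx":-1.25,"ty":-4.5,"tz":0.9,"ax":-0.29,"ay":0,"az":-0.38,"jaw":5},
  {"tx":-1.5,"ty":-5.4,"tz":1.08,"ax":-0.35,"ay":0,"az":-0.46,"jaw":5},
  {"tx":-1.75,"ty":-6.3,"tz":1.27,"ax":-0.4,"ay":0,"az":-0.54,"jaw":5},
  {"tx":-2.0,"ty":-7.2,"tz":1.45,"ax":-0.45,"ay":0,"az":-0.62,"jaw":5},
  {"tx":-2.2,"ty":-7.9,"tz":1.6,"ax":-0.5,"ay":-0.01,"az":-0.68,"jaw":5},
  {"tx":-2.3,"ty":-8.31,"tz":1.67,"ax":-0.52,"ay":-0.01,"az":-0.71,"jaw":5},
  {"tx":-1.94,"ty":-8.32,"tz":2.15,"ax":-0.52,"ay":-0.01,"az":-0.71,"jaw":5},
  {"tx":-1.94,"ty":-8.32,"tz":2.15,"ax":-0.52,"ay":-0.01,"az":-0.71,"jaw":5},
])

```text
time_s: 10.12
tcp_pos: [0.5009, -0.1606, 0.1377]
tool_rot: [0.318, 0.046, 0.947, -0.014]
wrist_force: [2.6, 0.2, -2.5]
finger_gap: 0.0124
grip_force: 62.7
```

Run:
```python
from st import *
st();print(move(tgt(174.5,.075),ori(174.5,37)))
a=snap("top","t5.png");b=snap("scene","s5.png")
A=cv2.resize(a[225:305,375:455],(400,400),interpolation=cv2.INTER_CUBIC)
B=cv2.resize(b[130:210,240:320],(400,400),interpolation=cv2.INTER_CUBIC)
cv2.imwrite("pics/z5.png",np.hstack([A,B]))
# orange handle in scene/top
for n,im in(("top",a),("scene",b)):
    m=cv2.inRange(cv2.cvtColor(im,cv2.COLOR_BGR2HSV),(3,150,90),(18,255,255));
    k=np.zeros_like(m)
    if n=="top":k[225:305,375:455]=1
    else:k[130:210,240:320]=1
    q=cv2.findNonZero(m*k);print(n,len(q),q[:,0].mean(0),q[:,0].min(0),q[:,0].max(0))
```

```text
10.12 [ 0.5009 -0.1606  0.1377] x [-0.794  0.079 -0.603] z [ 0.6   -0.056 -0.798] gap 0.0124 F [ 2.6  0.2 -2.5] M [0.12 0.89 0.05] grip 62.695451974868774 [ 1.08  0.47 -0.98  2.47  2.34  0.39 -0.53]
(array([ 0.03, -1.24,  0.22]), array([ 0.02,  0.01, -0.02]))
top 70 [399.85714286 258.34285714] [397 252] [402 266]
scene 153 [285.4379085  164.09803922] [253 141] [298 175]
```

View pics/z5.png

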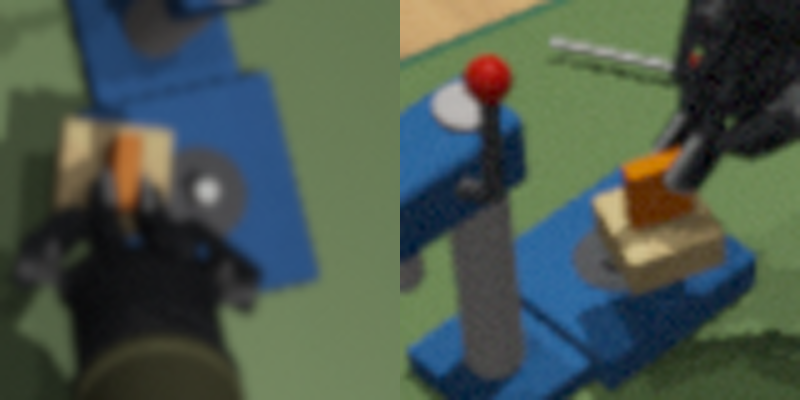

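Emit:
arm_command([
  {"tx":-0.1,"ty":-0.6,"tz":-0.1,"ax":0,"ay":0,"az":0,"jaw":5},
  {"tx":-0.1,"ty":-1.24,"tz":0.0,"ax":0,"ay":0,"az":0,"jaw":5},
  {"tx":0.03,"ty":-1.24,"tz":0.2,"ax":0,"ay":0,"az":0,"jaw":5},
  {"tx":0.03,"ty":-1.24,"tz":0.22,"ax":0,"ay":0,"az":0,"jaw":5},
  {"tx":0.03,"ty":-1.24,"tz":0.22,"ax":0,"ay":0,"az":0,"jaw":5},
  {"tx":0.03,"ty":-1.24,"tz":0.22,"ax":0,"ay":0,"az":0,"jaw":5},
])

```text
time_s: 10.98
tcp_pos: [0.501, -0.221, 0.129]
tool_rot: [0.317, 0.045, 0.947, -0.015]
wrist_force: [0.3, -0.2, -3.1]
finger_gap: 0.0124
grip_force: 62.7
```

Run:
```python
from st import *
# offsets from t5 (previous pose)
p=np.array([.5009,-.1606,.1377]);x=np.array([-.794,.079,0]);F=x/np.linalg.norm(x);Tn=np.array([-F[1],F[0],0])
A=lambda X,Y:((X+.5)*.2-.5+375,(Y+.5)*.2-.5+225)
B=lambda X,Y:((X-400+.5)*.2-.5+240,(Y+.5)*.2-.5+130)
zt=p[2]-.0527+.026
for q in((64,118),(175,128)):
    d=ray("top",*A(*q),zt)-p;print("top",(d@F).round(4),(d@Tn).round(4))
for q in((592,200),(628,265),(724,240)):
    d=ray("scene",*B(*q),zt)-p;print("scene",(d@F).round(4),(d@Tn).round(4))
st();print(move(tgt(174.5,.075),ori(174.5,37)))
a=snap("top","t6.png");b=snap("scene","s6.png")
A=cv2.resize(a[225:305,375:455],(400,400),interpolation=cv2.INTER_CUBIC)
B=cv2.resize(b[130:210,240:320],(400,400),interpolation=cv2.INTER_CUBIC)
cv2.imwrite("pics/z6.png",np.hstack([A,B]))
```

```text
top -0.0362 -0.0332
top -0.0379 0.0297
scene -0.0351 0.0413
scene -0.038 -0.0165
scene 0.0211 -0.023
10.97 [ 0.501 -0.221  0.129] x [-0.795  0.076 -0.602] z [ 0.6   -0.058 -0.798] gap 0.0124 F [ 0.3 -0.2 -3.1] M [ 0.05  1.07 -0.04] grip 62.71847605705261 [ 1.2   0.52 -0.94  2.41  2.42  0.3  -0.44]
(array([ 0.02, -0.04,  0.02]), array([-0.  ,  0.01,  0.  ]))
```

View pics/z6.png

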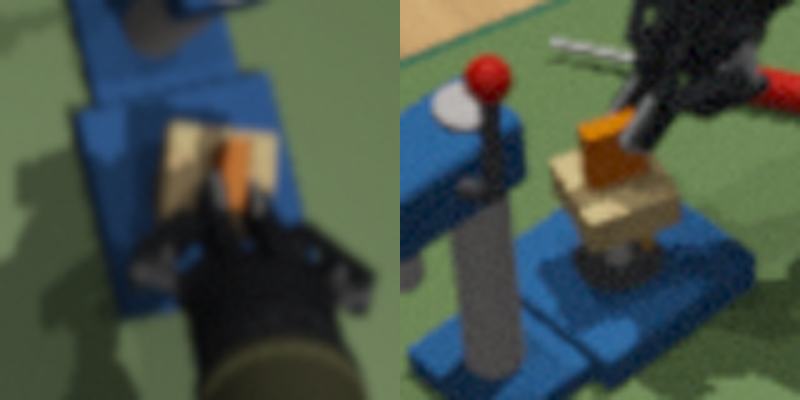

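Run:
```python
from st import *
o=r.get_obs();p=o["tcp_pos"];x=rot().as_matrix()[:,0]*[1,1,0];F=x/np.linalg.norm(x);Tn=np.array([-F[1],F[0],0])
A=lambda X,Y:((X+.5)*.2-.5+375,(Y+.5)*.2-.5+225)
B=lambda X,Y:((X-400+.5)*.2-.5+240,(Y+.5)*.2-.5+130)
zt=p[2]-.0527+.026
for q in((168,119),(279,132)):
    d=ray("top",*A(*q),zt)-p;print("top",(d@F).round(4),(d@Tn).round(4))
for q in((549,158),(586,224),(681,187)):
    d=ray("scene",*B(*q),zt)-p;print("scene",(d@F).round(4),(d@Tn).round(4))
for s in((.5067,-.2231),(.5064,-.2244)):
    d=np.array([*s,p[2]])-p;print("shaft",d@F,d@Tn)
```

```text
top -0.0378 -0.0333
top -0.0375 0.0301
scene -0.0345 0.0334
scene -0.0373 -0.0276
scene 0.0268 -0.0246
shaft -0.0057910465079505195 0.0013211422053180382
shaft -0.005616229444474304 0.0026438058036368202
```

Emit:
arm_command([
  {"tx":0.02,"ty":-0.04,"tz":0.02,"ax":0,"ay":0,"az":0,"jaw":5},
  {"tx":0.11,"ty":-0.04,"tz":0.14,"ax":0,"ay":0,"az":0,"jaw":5},
  {"tx":0.2,"ty":-0.04,"tz":0.26,"ax":0,"ay":0,"az":0,"jaw":5},
  {"tx":0.25,"ty":-0.04,"tz":0.33,"ax":0,"ay":0,"az":0,"jaw":5},
  {"tx":0.25,"ty":-0.04,"tz":0.33,"ax":0,"ay":0,"az":0,"jaw":5},
  {"tx":0.27,"ty":-0.04,"tz":0.36,"ax":0,"ay":0,"az":0,"jaw":5},
  {"tx":0.27,"ty":-0.04,"tz":0.36,"ax":0,"ay":0,"az":0,"jaw":5},
])

```text
time_s: 11.95
tcp_pos: [0.5008, -0.2236, 0.1063]
tool_rot: [0.317, 0.046, 0.947, -0.016]
wrist_force: [-0.1, -0.2, -3.0]
finger_gap: 0.0121
grip_force: 62.7
```

Run:
```python
from st import *
st();print(move(tgt(174.5,.055),ori(174.5,37)))
```

```text
11.95 [ 0.5008 -0.2236  0.1063] x [-0.795  0.077 -0.602] z [ 0.599 -0.059 -0.798] gap 0.0121 F [-0.1 -0.2 -3. ] M [0.11 1.05 0.05] grip 62.67009258270264 [ 1.19  0.59 -0.96  2.43  2.45  0.39 -0.45]
(array([-0.01,  0.02, -0.03]), array([-0.01,  0.01, -0.  ]))
```

Emit:
arm_command([
  {"tx":0.012,"ty":0,"tz":0.016,"ax":0,"ay":0,"az":0,"jaw":5},
  {"tx":0.024,"ty":0,"tz":0.032,"ax":0,"ay":0,"az":0,"jaw":5},
  {"tx":0.036,"ty":0,"tz":0.048,"ax":0,"ay":0,"az":0,"jaw":5},
  {"tx":0.036,"ty":0,"tz":0.048,"ax":0,"ay":0,"az":0,"jaw":5},
])

```text
time_s: 12.45
tcp_pos: [0.5007, -0.2236, 0.1032]
tool_rot: [0.317, 0.046, 0.947, -0.016]
wrist_force: [0.3, -0.3, -3.0]
finger_gap: 0.0122
grip_force: 62.7
```

Underside about 0.0505 with no contact: the shaft is apparently entering. On down in small steps.

Emit:
arm_command([
  {"tx":0.012,"ty":0,"tz":0.016,"ax":0,"ay":0,"az":0,"jaw":5},
  {"tx":0.024,"ty":0,"tz":0.032,"ax":0,"ay":0,"az":0,"jaw":5},
  {"tx":0.036,"ty":0,"tz":0.048,"ax":0,"ay":0,"az":0,"jaw":5},
  {"tx":0.048,"ty":0,"tz":0.064,"ax":0,"ay":0,"az":0,"jaw":5},
  {"tx":0.048,"ty":0,"tz":0.064,"ax":0,"ay":0,"az":0,"jaw":5},
])

```text
time_s: 13.08
tcp_pos: [0.5008, -0.2236, 0.0992]
tool_rot: [0.317, 0.046, 0.947, -0.016]
wrist_force: [0.5, 0.7, -2.4]
finger_gap: 0.0121
grip_force: 62.7
```

Emit:
arm_command([
  {"tx":0.012,"ty":0,"tz":0.016,"ax":0,"ay":0,"az":0,"jaw":5},
  {"tx":0.024,"ty":0,"tz":0.032,"ax":0,"ay":0,"az":0,"jaw":5},
  {"tx":0.036,"ty":0,"tz":0.048,"ax":0,"ay":0,"az":0,"jaw":5},
  {"tx":0.048,"ty":0,"tz":0.064,"ax":0,"ay":0,"az":0,"jaw":5},
  {"tx":0.06,"ty":0,"tz":0.08,"ax":0,"ay":0,"az":0,"jaw":5},
  {"tx":0.06,"ty":0,"tz":0.08,"ax":0,"ay":0,"az":0,"jaw":5},
])

```text
time_s: 13.82
tcp_pos: [0.5008, -0.2236, 0.0942]
tool_rot: [0.317, 0.046, 0.947, -0.016]
wrist_force: [-0.2, 0.1, -2.7]
finger_gap: 0.0122
grip_force: 62.7
```

Emit:
arm_command([
  {"tx":0.012,"ty":0,"tz":0.016,"ax":0,"ay":0,"az":0,"jaw":5},
  {"tx":0.024,"ty":0,"tz":0.032,"ax":0,"ay":0,"az":0,"jaw":5},
  {"tx":0.036,"ty":0,"tz":0.048,"ax":0,"ay":0,"az":0,"jaw":5},
  {"tx":0.036,"ty":0,"tz":0.048,"ax":0,"ay":0,"az":0,"jaw":5},
])

```text
time_s: 14.32
tcp_pos: [0.5008, -0.2236, 0.0911]
tool_rot: [0.317, 0.046, 0.947, -0.016]
wrist_force: [-0.2, -0.4, -3.0]
finger_gap: 0.0121
grip_force: 62.7
```

Emit:
arm_command([
  {"tx":0.012,"ty":0,"tz":0.016,"ax":0,"ay":0,"az":0,"jaw":5},
  {"tx":0.024,"ty":0,"tz":0.032,"ax":0,"ay":0,"az":0,"jaw":5},
  {"tx":0.036,"ty":0,"tz":0.048,"ax":0,"ay":0,"az":0,"jaw":5},
  {"tx":0.048,"ty":0,"tz":0.064,"ax":0,"ay":0,"az":0,"jaw":5},
  {"tx":0.06,"ty":0,"tz":0.08,"ax":0,"ay":0,"az":0,"jaw":5},
  {"tx":0.072,"ty":0,"tz":0.096,"ax":0,"ay":0,"az":0,"jaw":5},
  {"tx":0.072,"ty":0,"tz":0.096,"ax":0,"ay":0,"az":0,"jaw":5},
])

```text
time_s: 15.2
tcp_pos: [0.5008, -0.2236, 0.0852]
tool_rot: [0.317, 0.046, 0.947, -0.016]
wrist_force: [-0.1, 0.5, -3.1]
finger_gap: 0.0123
grip_force: 62.7
```

Emit:
arm_command([
  {"tx":0.006,"ty":0,"tz":0.008,"ax":0,"ay":0,"az":0,"jaw":5},
  {"tx":0.012,"ty":0,"tz":0.016,"ax":0,"ay":0,"az":0,"jaw":5},
  {"tx":0.018,"ty":0,"tz":0.024,"ax":0,"ay":0,"az":0,"jaw":5},
  {"tx":0.024,"ty":0,"tz":0.032,"ax":0,"ay":0,"az":0,"jaw":5},
  {"tx":0.028,"ty":0,"tz":0.038,"ax":0,"ay":0,"az":0,"jaw":5},
  {"tx":0.028,"ty":0,"tz":0.038,"ax":0,"ay":0,"az":0,"jaw":5},
])

```text
time_s: 15.95
tcp_pos: [0.5009, -0.2237, 0.0829]
tool_rot: [0.317, 0.046, 0.947, -0.016]
wrist_force: [-0.1, -0.0, -3.6]
finger_gap: 0.0125
grip_force: 62.7
```

Emit:
arm_command([
  {"tx":0.005,"ty":0,"tz":0.006,"ax":0,"ay":0,"az":0,"jaw":5},
  {"tx":0.009,"ty":0,"tz":0.012,"ax":0,"ay":0,"az":0,"jaw":5},
  {"tx":0.009,"ty":0,"tz":0.012,"ax":0,"ay":0,"az":0,"jaw":5},
])

```text
time_s: 16.32
tcp_pos: [0.5011, -0.2239, 0.0827]
tool_rot: [0.318, 0.046, 0.947, -0.016]
wrist_force: [-2.7, -0.6, 6.8]
finger_gap: 0.012
grip_force: 63.9
```

Emit:
arm_command([
  {"tx":0,"ty":0,"tz":0,"ax":0,"ay":0,"az":0,"jaw":25},
  {"tx":0,"ty":0,"tz":0,"ax":0,"ay":0,"az":0,"jaw":55},
  {"tx":0,"ty":0,"tz":0,"ax":0,"ay":0,"az":0,"jaw":55},
  {"tx":0,"ty":0,"tz":0,"ax":0,"ay":0,"az":0,"jaw":55},
  {"tx":0,"ty":0,"tz":-0.3,"ax":0,"ay":0,"az":0,"jaw":55},
  {"tx":0,"ty":0,"tz":-0.8,"ax":0,"ay":0,"az":0,"jaw":55},
  {"tx":0,"ty":0,"tz":-1.5,"ax":0,"ay":0,"az":0,"jaw":55},
  {"tx":-0.5,"ty":0,"tz":-2.0,"ax":0,"ay":0,"az":0,"jaw":55},
  {"tx":-0.5,"ty":0,"tz":-2.0,"ax":0,"ay":0,"az":0,"jaw":55},
  {"tx":-0.5,"ty":0,"tz":-2.0,"ax":0,"ay":0,"az":0,"jaw":55},
])

```text
time_s: 17.58
tcp_pos: [0.4611, -0.2204, 0.1779]
tool_rot: [0.318, 0.046, 0.947, -0.017]
wrist_force: [0.1, 0.4, 0.6]
finger_gap: 0.0468
grip_force: 0.0
```

Run:
```python
from st import *
st()
a=snap("top","t7.png");b=snap("scene","s7.png")
A=cv2.resize(a[225:305,375:455],(400,400),interpolation=cv2.INTER_CUBIC)
B=cv2.resize(b[130:210,240:320],(400,400),interpolation=cv2.INTER_CUBIC)
cv2.imwrite("pics/z7.png",np.hstack([A,B]))
```

```text
17.57 [ 0.4611 -0.2204  0.1779] x [-0.794  0.077 -0.603] z [ 0.6   -0.061 -0.798] gap 0.0468 F [0.1 0.4 0.6] M [ 0.08  0.68 -0.04] grip 0.0 [ 1.46  0.4  -1.15  2.41  2.04  0.18 -0.07]
```

View pics/z7.png

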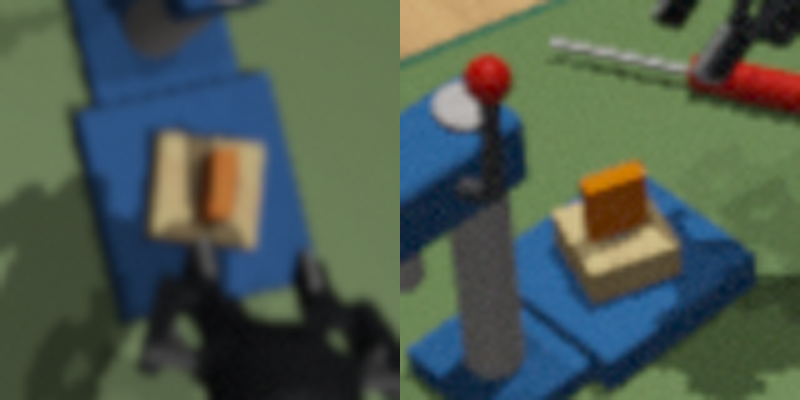

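The die lies flat on the bed at (205,190) in the left crop, centred over the shaft; the gripper is clear of it.

```bash
python3 -c "
from workcell import r
print(r.hand_in())"
```

```text
the job is handed in; nothing more can be done
None
```

The orange die is fully home over the shaft and pin of the press, lying flat on the bed and released; the job is handed in at about 18 s on the robot's clock, though the hand-in gave back no verdict.

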